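# Clamp a glued cork rod grip in the ratchet press, four clicks, and hold

## Robot

A 6-joint arm with a two-finger parallel gripper is mounted at the origin on a cart in front of the work surface, level with it; the furniture and walls round the work are solid. World frame = base frame: x ahead of the robot, y to its left, z up, the work surface at z = 0. Lengths are in m, angles in degrees, forces in N, time in s.
With the tool pointing down it reaches from about 0.4 to 0.825 m from the base axis. Payload 7 kg.
Tool frame: the origin (TCP) lies midway between the tips of the shut fingers; the grasp point (between the pads) lies 19 mm behind it; z points along the fingers, y is the line along which they close (so a half turn about z gives the same grasp; the last joint's range is limited). The gripper opens to 88 mm and grips with 3 to 60 N. Pads are 19 mm wide; open, the fingers measure 130 mm over their backs; the gripper's body (78 mm by 193 mm) begins 47 mm behind the grasp point.
Start: joints at [93.341, 20.546, 0.682, 0, -70.136, -16.507], TCP at [0.154, 0.657, 0.227] pointing down, gripper open.
Joint ranges: [-176.03, 176.03], [-82.01, 121.73], [-58.28, 71.71], [-173.87, 95.51], [-174.79, -0.11], [-173.66, 173.66]. Speed limits (degrees/s): [136.94, 136.94, 172.46, 180, 180, 180].

## Interface

Orientations are given as [roll, pitch, yaw] about the fixed x, y, z axes, in that order (R = Rz(yaw) Ry(pitch) Rx(roll)).
In Python, from plant import ctrl gives the robot as it stands. The module is installed in compiled form; this text tells all that it offers.
- The arm moves only by the tool send_rows, never from a script. Its argument "plan" is a list that holds one entry, the list of rows, each a list of 6 numbers: the shift along the tool's x, y, z in shares of 0.4 m (1.0 is 0.4 m), then the turn, a rotation vector about the tool's x, y, z in fractions of the full range, 1 being 180 degrees. A call has 1 to 8 rows; each row is the pose to reach, as a shift and turn from the pose commanded when the call began, along the tool's axes at that moment; what a row does not reach only later rows make up. A row lasts 1/12 s, in which the tool goes at most 41.7 mm and 7.16 degrees, less where a joint would pass 70% of its speed; a pose out of reach is approached as far as the arm can. A call with a gripper value outside its range is refused whole. "fingers" is the opening, from 0 (shut) to 1 (fully open), set as the call begins (left out, the last holds). The fingers move at their own pace and stop on an object; the grip force is fixed at half the most. Time passes only in rows, so rows that repeat a pose let the fingers close. It gives the time, the measured TCP pose, the force, the opening and the grip force at its end, in the units of the state.
- ctrl.get_obs(): the state, without advancing time (a new reading comes with each control period).
- ctrl.snapshot(name): name is "scene" or "top" or "wrist"; returns a dict with "img" (400x640x3 uint8, red, green, blue), "K" (3x3 intrinsics, pixels), "pose" (4x4, takes a point from camera to world coordinates). Camera axes: x right, y down, z forward; pixel columns grow to the right and rows downward; lengths in m; the calibration is good to about 2 mm. A picture is of the moment at which its call begins. There is no depth.
- ctrl.close_job(): hands the job in; it is judged then, once.
The state is a dict: "clock": time; "joint_pos": joint angles; "qvel": joint speeds; "tau": joint torques, N m; "tool_pos": TCP position; "orientation": TCP orientation; "force": force on the tool from outside, world axes, zero at the start; "moment": the same for the moment, N m; "opening": finger opening in m; "gripper_force": force on a finger pad.
Only numpy, scipy, OpenCV 4.12 (cv2) and the standard library are available. Lean on these libraries where they do the work, as an engineer would, in place of code of your own. Each camera call takes 0.05 s, during which the arm holds its last target. There are 200 camera calls.

## Task

On this rod-building bench, lay the longer of the two loose cork grips (the plain cylinder) lengthwise in the V saddles of the glue press, between its headstock and its round pressure pad, and let go of it. Then swing the press's lever by its black handle from rest over towards the grip until you have felt exactly four clicks of the ratchet (never a fifth, which would crush the cork), and finish while holding the lever there, since it springs back if released, so that the pad keeps pressing on the grip. Leave the shorter tapered grip, the glue bottles and the mixing pot where they are.

Things in the scene. Friction and masses are not known exactly. Their poses are not given: they have to be found in the camera images.
- rear_grip: the longer loose cork grip: a plain cork cylinder 120 mm long, 28 mm in diameter, about 45 g, lying on the bench. Origin at its centre (14 mm above the bench when it lies there); its y axis is its long axis, level. It is symmetric, either way round is right.
- fore_grip: the shorter loose cork grip, not to be used: 72 mm long, 28 mm in diameter and tapering to 19 mm at one end; origin at its centre, y axis along it
- press: glue press fixed to the bench: aluminium base 110 mm wide (x), 326 mm long (y), 12 mm thick. Origin on the bench under its middle; y axis runs along the press to the headstock, z up, turned about z only. Grey tailstock with pad, lever and toothed sector (steel teeth, top 106 mm above the bench, on the -x side) at the -y end.
- throat (a point): middle of the throat, fixed: where the grip's middle belongs, axis along press y, 58 mm above the bench (press x 0, y +48.5 mm). Two wooden 90 degree V saddles 35.5 mm either side of it along y (each 12 mm long, arms up to 54 mm above the bench) carry the grip. Between them there is room for fingers down to two tie rods (at x = +-33 mm, top 31 mm above the bench).
- headstock_face (a point): centre of the rubber face of the headstock, the fixed jaw at the +y end of the throat (82 mm wide, top 88 mm above the bench), 64 mm from the throat's middle. With the lever at rest the pad's face is 64 mm to the other side, so the throat is 128 mm long for the 120 mm grip.
- pad: round pressure pad (32 mm disc, rubber face), the moving jaw at the -y end of the throat; its origin lies on the grip's axis, 30.5 mm behind its face. The lever moves it 18 mm per rad towards the headstock through a rack; it is sprung on the rack (1.5 N per mm) and meets the grip at about the third click.
- pivot (a point): the lever's pivot, in the plane in which the handle's middle swings: 40 mm above the bench, press x = -73 mm, y = -90 mm. The handle swings about it in the upright plane along the press's y axis, at a radius of 150 mm.
- handle (a point): middle of the lever's black handle, a level bar 22 mm in diameter, 62 mm long along press x, sticking out to press -x from the top of the lever, 150 mm from the pivot. At rest the lever leans 0.50 rad from upright towards press -y (handle 172 mm above the bench); work it up and over towards press +y. It can be pinched from above, fingers on its +y and -y sides.
- lever (a joint): lever angle, rad: 0 at rest on its back stop, 0.50 upright, growing towards the grip. A spring plunger clicks past tooth crests at 0.13, 0.30, 0.47, 0.64, 0.81, 0.98. Up a tooth the push at the handle rises by about 8 N to 10 to 17 N; past the crest it drops to 1 to 7 N. The teeth do not lock: a spring (about 6 N at the handle) returns the lever when let go.
- hardener: small glue bottle with black cap, 30 mm in diameter, 74 mm tall, standing; origin under its middle; leave it alone
- resin: small glue bottle with orange-yellow cap, 30 mm in diameter, 74 mm tall, standing; origin under its middle; leave it alone
- mixing_pot: empty clear round pot, 67 mm wide, 44 mm tall, standing near the bottles; origin under its middle; leave it alone
Mind the look-alikes: they are no part of the job. Leave any purple or red look-alike of the rear_grip alone.

How it is judged:
By the outcome, as a careful person would: the job done as asked, in the order asked, and still so for the second after the job is handed in, while the arm keeps its last pose, push and grip.
It also fails if it takes over 72 s, if anything falls off the work surface, if the arm or the gripper's body presses on something with over 40 N, if the wrist force passes 120 N, or if a joint passes its speed limit or range.

## Working session

There is one attempt and no reset: what is moved stays moved. The work goes in short steps, Python scripts to look and compute and a tool call to move; the robot and the scene stay as the last step left them, time stands still between calls to the robot, and variables do not carry over. Pictures are saved under pics/ and viewed, at most 10 in all, crops included, and the job is handed in when it is done.

Besides the shell and the picture viewer there is one more tool, called after ">>>" as name(argument=value, ...) on one line, values as JSON. send_rows: Moves the arm, as the interface text tells. Its arguments: {"type":"object","properties":{"plan":{"type":"array","items":{"type":"array","items":{"type":"array","items":{"type":"number"}}}},"fingers":{"type":"number"}},"required":["plan"]}

```bash
mkdir -p pics; cat > h.py <<'E'
import numpy as np, cv2, pickle
from plant import ctrl
from scipy.spatial.transform import Rotation as Ro
def snap(n,f=None):
    s=ctrl.snapshot(n)
    if f: cv2.imwrite('pics/'+f+'.png',s['img'][:,:,::-1]); pickle.dump(s,open('pics/'+f+'.pkl','wb'))
    return s
def load(f): return pickle.load(open('pics/'+f+'.pkl','rb'))
def ray(s,u,v):
    d=np.linalg.inv(s['K'])@[u,v,1]; P=np.array(s['pose']); return P[:3,3],P[:3,:3]@d
def onz(s,u,v,z):
    o,d=ray(s,u,v); return o+d*(z-o[2])/d[2]
def tri(s1,p1,s2,p2):
    o1,d1=ray(s1,*p1);o2,d2=ray(s2,*p2)
    a=np.linalg.lstsq(np.c_[d1,-d2],o2-o1,rcond=None)[0]
    q1=o1+a[0]*d1;q2=o2+a[1]*d2; return (q1+q2)/2,np.linalg.norm(q1-q2)
def proj(s,p):
    P=np.linalg.inv(s['pose']); c=P[:3,:3]@np.array(p)+P[:3,3]; q=s['K']@c; return q[:2]/q[2]
E
python3 - <<'E'
from h import *
a=snap('scene','scene0');b=snap('top','top0')
for s in(a,b): print(np.round(s['pose'],3).tolist(),s['K'][0])
o=ctrl.get_obs();print({k:np.round(v,3) for k,v in o.items()})
E
```

```text
[[0.598, -0.43, 0.677, -0.416], [-0.801, -0.346, 0.488, -0.661], [0.024, -0.834, -0.551, 0.9], [0.0, 0.0, 0.0, 1.0]] [391.14737012   0.         314.9877905 ]
[[0.009, -0.994, 0.108, 0.436], [-1.0, -0.01, -0.003, 0.026], [0.004, -0.108, -0.994, 1.17], [0.0, 0.0, 0.0, 1.0]] [379.21195869   0.         324.8989213 ]
{'clock': np.float64(0.1), 'joint_pos': array([ 9.3341e+01,  2.0587e+01,  6.3900e-01, -1.9000e-02, -7.0136e+01,
       -1.6505e+01]), 'qvel': array([-0.116, -0.144,  0.15 ,  0.   , -0.127, -0.089]), 'tau': array([-2.0000e-03, -5.8416e+01,  2.9375e+01,  7.0160e+00,  1.0000e-02,
       -0.0000e+00]), 'tool_pos': array([0.154, 0.657, 0.226]), 'orientation': array([ 1.79914e+02, -7.00000e-03, -1.31700e+01]), 'force': array([ 0.279, -0.888,  0.088]), 'moment': array([0.001, 0.03 , 0.054]), 'gripper_force': np.float64(0.0), 'opening': np.float64(0.087)}
```

View pics/scene0.png

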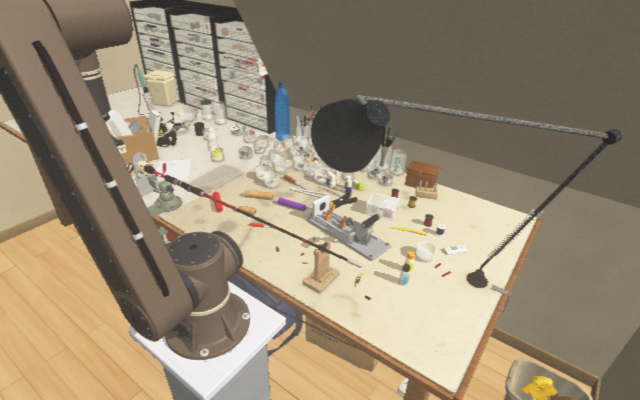

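View pics/top0.png

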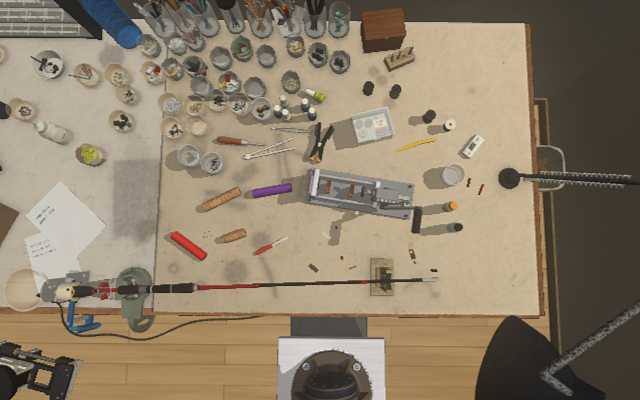

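The top view shows these candidates for the rear grip: cork cylinder (222,199), shorter tapered cork (232,236), purple cylinder (272,190), red cylinder (188,245), and screwdriver handle (235,140). By the description it is (222,199). The press spans about (308..414, 168..217), with its headstock at the left (world +y), and the handle is at (417,220).

```bash
python3 - <<'E'
from h import *
t=load('top0');a=load('scene0');i=t['img']
c=i[150:270,180:480];cv2.imwrite('pics/c1.png',cv2.resize(c,None,fx=2.6,fy=2.6,interpolation=2)[:,:,::-1])
hsv=cv2.cvtColor(i,cv2.COLOR_RGB2HSV)
print(hsv[199,222],hsv[236,232],hsv[210,270],hsv[230,330])
m=cv2.inRange(hsv,(5,85,80),(22,255,255))
m[:, :160]=0
n,l,st,ce=cv2.connectedComponentsWithStats(m)
for k in range(1,n):
    if st[k,4]>60 and 120<ce[k][1]<280:
        p=np.argwhere(l==k)[:,::-1].astype(np.float32);r=cv2.minAreaRect(p);b=cv2.boxPoints(r)
        w=[onz(t,*(q),.014)[:2] for q in b]
        print(st[k],ce[k].round(1),np.round(onz(t,*r[0],.014),4),'sides',np.round([np.linalg.norm(w[0]-w[1]),np.linalg.norm(w[1]-w[2])],4),'dirs',np.round(np.degrees([np.arctan2(*(w[1]-w[0])[::-1]),np.arctan2(*(w[2]-w[1])[::-1])]),1))
E
```

```text
[ 15 130 172] [ 15 134 177] [ 20  64 183] [ 18  63 141]
[217 136  25   9 142] [228.7 140. ] [0.748  0.3244 0.014 ] sides [0.0205 0.0761] dirs [ -4.7 -96.7]
[395 138  42  14 152] [416.4 143.7] [ 0.7429 -0.2571  0.014 ] sides [0.1356 0.0154] dirs [ -72.8 -165.1]
[ 515  182   36  160 1711] [539.9 269.8] [ 0.3808 -0.5961  0.014 ] sides [0.1053 0.4765] dirs [-86.6 179.7]
[202 187  40  25 367] [221.3 199.1] [0.5637 0.3411 0.014 ] sides [0.1235 0.028 ] dirs [ -62.3 -152. ]
[550 191  12 164 425] [555.5 273.2] [ 0.3505 -0.6732  0.014 ] sides [0.0086 0.4844] dirs [ -86.2 -180. ]
[448 201  10  10  73] [452.5 205.2] [ 0.5514 -0.3676  0.014 ] sides [0.0293 0.0258] dirs [ -63.2 -154.7]
[221 228  26  15 220] [233.4 235.7] [0.4511 0.3008 0.014 ] sides [0.0764 0.0275] dirs [ -68.8 -157.7]
[371 258  22  22 241] [378. 267.] [ 0.3576 -0.1491  0.014 ] sides [0.0634 0.0624] dirs [-89.5 179.4]
[382 266  11   8  61] [388.2 269.1] [ 0.3548 -0.1656  0.014 ] sides [0.0301 0.0208] dirs [-89.5 179.4]
```

View pics/c1.png

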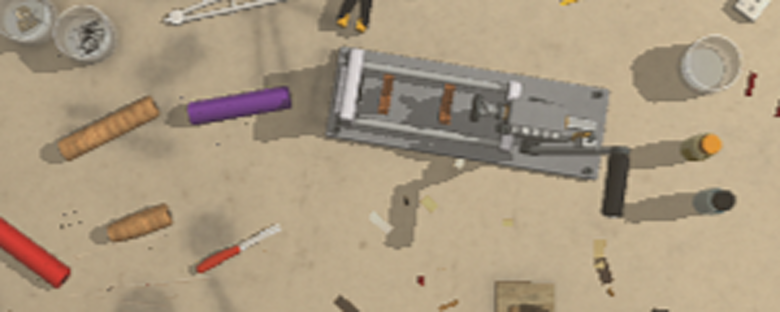

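Crop confirms it: plain cork cylinder at crop (108,128), tapered one at (138,222). The press saddles are at crop (386,95) and (447,104), and the handle middle is at (617,181). A fishing rod crosses in front of the bench, so I need its height too.

```bash
python3 - <<'E'
from h import *
t=load('top0');a=load('scene0')
C=lambda x,y:(180+x/2.6,150+y/2.6)
print('rod tip',tri(t,(438,279),a,(361,265)),'rod left',tri(t,(40,292),a,(148,170)))
w=[onz(t,*C(*p),.012)[:2] for p in((344,47),(608,88),(597,180),(330,137))]
print('base',np.round(w,4).tolist(),[round(float(np.linalg.norm(w[i]-w[(i+1)%4])),4) for i in range(4)])
for i,j in((1,0),(2,3)): d=w[j]-w[i];print('yaw y-axis',np.degrees(np.arctan2(d[1],d[0])))
c=np.mean(w,0);print('centre',c)
s=[onz(t,*C(*p),.048) for p in((386,95),(447,104))];print('saddles',np.round(s,4),np.linalg.norm(s[0]-s[1]),'mid',(s[0]+s[1])/2,np.degrees(np.arctan2(*(s[0]-s[1])[1::-1])))
print('handle',onz(t,*C(617,181),.183))
th=np.radians(81.5);y=np.array([np.cos(th),np.sin(th)]);x=np.array([y[1],-y[0]])
print('throat',c+.0485*y,'handle',c-.073*x+(-.09-.15*np.sin(.5))*y, 'yax',th)
E
```

```text
rod tip (array([ 0.33978053, -0.28295299,  0.13567206]), np.float64(0.0014356199819649097)) rod left (array([0.3135071 , 0.76994649, 0.10518489]), np.float64(0.066586764507229))
base [[0.6628, 0.0631], [0.6165, -0.2512], [0.507, -0.2365], [0.5548, 0.0783]] [0.3177, 0.1105, 0.3183, 0.1091]
yaw y-axis 81.61344701043888
yaw y-axis 81.36158631901205
centre [ 0.5852602  -0.08655329]
saddles [[ 0.6002  0.013   0.048 ]
 [ 0.5905 -0.0572  0.048 ]] 0.07082705769687396 mid [ 0.59534552 -0.02208984  0.048     ] 82.08443114287893
handle [ 0.49562087 -0.21773968  0.183     ]
throat [ 0.59242895 -0.03858602] handle [ 0.48912965 -0.23589855] yax 1.4224433403753787
```

The manual's scale: shifts go in shares of 0.4 m and turns go in shares of 180 degrees. Converting my numbers, 29.2 cm / 40 = 0.73, 13.3 cm / 40 = 0.3325.

>>> send_rows(plan=[[[0.075,0.0325,-0.0375,0,0,0],[0.1625,0.075,-0.075,0,0,0],[0.255,0.1175,-0.1,0,0,0],[0.35,0.16,-0.1,0,0,0],[0.445,0.2025,-0.1,0,0,0],[0.54,0.245,-0.1,0,0,0],[0.635,0.2875,-0.1,0,0,0],[0.73,0.3325,-0.1,0,0,0]]], fingers=1)

```text
clock: 0.77
tool_pos: [0.4086, 0.46, 0.2664]
orientation: [180.0, 0.0, -13.2]
force: [0.6, 1.6, 0.6]
opening: 0.0874
gripper_force: 0.0
```

Converted, 17.9 cm / 40 = 0.4475, 13.6 cm / 40 = 0.34, 48.8 degrees / 180 = 0.2711.

>>> send_rows(plan=[[[0.085,0.0375,0,0,0,0.0389],[0.17,0.0775,0,0,0,0.0778],[0.255,0.115,0.025,0,0,0.1167],[0.34,0.155,0.0625,0,0,0.1556],[0.4475,0.2025,0.125,0,0,0.1944],[0.4475,0.2025,0.1875,0,0,0.2333],[0.4475,0.2025,0.215,0,0,0.2711],[0.4475,0.2025,0.215,0,0,0.2711]]])

```text
clock: 1.43
tool_pos: [0.5622, 0.3393, 0.176]
orientation: [179.6, -0.1, -62.4]
force: [0.3, -0.2, -0.1]
opening: 0.0874
gripper_force: 0.0
```

```bash
python3 - <<'E'
from h import *
t=load('top0');a=load('scene0')
print('lamp',tri(t,(500,375),a,(345,135)))
o=ctrl.get_obs();print({k:np.round(o[k],4).tolist() for k in('clock','joint_pos','tool_pos','orientation','force')})
s=snap('wrist','w1');print(np.round(s['pose'],3).tolist(),s['K'][0])
hsv=cv2.cvtColor(s['img'],cv2.COLOR_RGB2HSV);m=cv2.inRange(hsv,(5,85,80),(22,255,255))
n,l,st,ce=cv2.connectedComponentsWithStats(m)
for k in range(1,n):
    if st[k,4]>800:
        p=np.argwhere(l==k)[:,::-1].astype(np.float32);r=cv2.minAreaRect(p);w=[onz(s,*q,.014)[:2] for q in cv2.boxPoints(r)]
        print(st[k],np.round(onz(s,*r[0],.014),4),[(round(float(np.linalg.norm(d)),4),round(float(np.degrees(np.arctan2(d[1],d[0]))),1)) for d in(w[1]-w[0],w[2]-w[1])])
E
```

```text
lamp (array([ 0.23794699, -0.25376056,  0.56138136]), np.float64(0.01388557681859977))
{'clock': 1.4333, 'joint_pos': [48.057, 21.0179, -5.3797, -0.0737, -64.0199, -20.463], 'tool_pos': [0.5622, 0.3393, 0.176], 'orientation': [179.5857, -0.0841, -62.4383], 'force': [0.3048, -0.1568, -0.0615]}
[[-0.886, -0.443, -0.135, 0.599], [-0.463, 0.852, 0.244, 0.273], [0.007, 0.279, -0.96, 0.334], [0.0, 0.0, 0.0, 1.0]] [284.4101955    0.         319.70553529]
[ 444    0   86   54 1188] [0.4906 0.1159 0.014 ] [(0.047, -55.5), (0.0832, -152.3)]
[ 469   14   96  134 3092] [0.42   0.1397 0.014 ] [(0.1187, -84.5), (0.0976, -174.7)]
[ 389   27   82   92 1696] [0.5168 0.1751 0.014 ] [(0.0748, -142.7), (0.0913, 137.2)]
[ 148   60   45   69 1131] [0.7507 0.3237 0.014 ] [(0.0778, -99.2), (0.0168, 179.1)]
[ 304  134   29  106 2543] [0.5647 0.3387 0.014 ] [(0.0291, -151.1), (0.1249, 119.6)]
[ 563  152   77  104 2555] [0.2578 0.2025 0.014 ] [(0.086, -152.5), (0.1338, 135.1)]
[  34  164   95   73 1880] [0.7995 0.4662 0.014 ] [(0.0683, -101.1), (0.1082, 176.1)]
[ 354  167  112   68 2742] [0.4611 0.304  0.014 ] [(0.1254, -151.5), (0.0827, 126.6)]
[ 39 206  55  34 951] [0.8115 0.5136 0.014 ] [(0.0657, -143.0), (0.0365, 113.8)]
[ 231  293  337   36 4008] [0.392  0.4382 0.014 ] [(0.054, -67.4), (0.4362, -152.7)]
```

View pics/w1.png

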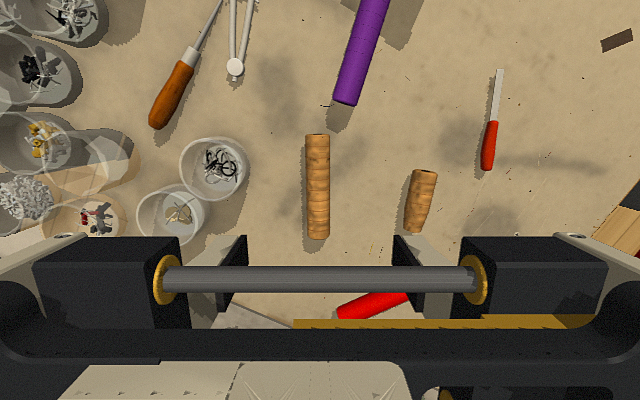

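The wrist view shows the plain cork grip at (317,187), upright in the image and well aligned. The tapered one is at (420,200), and pots lie to the left with an edge near (248,165), so I'll go down with the fingers only partly open.

Converted, 15.5 cm / 40 = 0.3875, 15 cm / 40 = 0.375.

>>> send_rows(plan=[[[0,0,0.05,0,0,0],[0,0,0.125,0,0,0],[0,0,0.2,0,0,0],[0,0,0.275,0,0,0],[0,0,0.3375,0,0,0],[0,0,0.375,0,0,0],[0,0,0.3875,0,0,0],[0,0,0.3875,0,0,0]]], fingers=0.6)

```text
clock: 2.15
tool_pos: [0.563, 0.3425, 0.0255]
orientation: [180.0, -0.0, -61.7]
force: [-0.5, -0.3, 0.2]
opening: 0.0529
gripper_force: 0.0
```

>>> send_rows(plan=[[[0,0,0,0,0,0]]])

```text
clock: 2.23
tool_pos: [0.5639, 0.3432, 0.0272]
orientation: [-179.9, 0.0, -61.8]
force: [-0.2, 0.8, 0.4]
opening: 0.053
gripper_force: 0.0
```

Converted, 2.1 cm / 40 = 0.0525, 1.2 cm / 40 = 0.03.

>>> send_rows(plan=[[[0.005,0,0.03,0,0,0],[0.005,0,0.0525,0,0,0],[0.005,0,0.0525,0,0,0]]])

```text
clock: 2.48
tool_pos: [0.5634, 0.3395, 0.0033]
orientation: [179.9, -0.0, -62.0]
force: [-0.5, -0.3, -0.3]
opening: 0.0525
gripper_force: 0.0
```

>>> send_rows(plan=[[[0,0,0,0,0,0],[0,0,0,0,0,0],[0,0,0,0,0,0],[0,0,0,0,0,0],[0,0,0,0,0,0],[0,0,0,0,0,0]]], fingers=0)

```text
clock: 2.98
tool_pos: [0.5643, 0.3403, 0.0049]
orientation: [-180.0, 0.0, -62.0]
force: [-0.8, -0.7, 1.2]
opening: 0.0271
gripper_force: 30.0
```

>>> send_rows(plan=[[[0,0,0,0,0,0],[0,0,-0.025,0,0,0],[0,0,-0.075,0,0,0],[0,0,-0.15,0,0,0],[0,0,-0.25,0,0,0],[0,0,-0.35,0,0,0],[0,0,-0.425,0,0,0],[0,0,-0.45,0,0,0]]])

```text
clock: 3.65
tool_pos: [0.5662, 0.3414, 0.1916]
orientation: [-179.5, 0.1, -61.9]
force: [0.8, 0.3, 0.2]
opening: 0.0268
gripper_force: 30.0
```

Converted, 23.7 cm / 40 = 0.5925, 20.5 cm / 40 = 0.5125, 36.1 degrees / 180 = 0.2006.

>>> send_rows(plan=[[[0.075,0.0225,0,0,0,0.0278],[0.1625,0.05,0,0,0,0.0611],[0.25,0.075,0,0,0,0.0944],[0.3375,0.1,0,0,0,0.1278],[0.425,0.1275,0,0,0,0.1611],[0.5125,0.155,0,0,0,0.1889],[0.5925,0.18,0,0,0,0.2006],[0.5925,0.18,0,0,0,0.2006]]])

```text
clock: 4.32
tool_pos: [0.612, 0.092, 0.1848]
orientation: [180.0, -0.1, -98.4]
force: [-0.2, 0.9, -0.2]
opening: 0.0275
gripper_force: 30.0
```

>>> send_rows(plan=[[[0,0,0,0,0,0],[0,0,0,0,0,0]]])

```text
clock: 4.48
tool_pos: [0.6119, 0.0968, 0.1847]
orientation: [180.0, 0.0, -98.1]
force: [0.9, -0.5, 0.2]
opening: 0.0269
gripper_force: 30.0
```

```bash
python3 - <<'E'
from h import *
o=ctrl.get_obs();print({k:np.round(o[k],4).tolist() for k in('clock','joint_pos','tool_pos','orientation','force')})
s=snap('wrist','w2')
E
```

```text
{'clock': 4.4833, 'joint_pos': [27.0218, 17.0496, -10.0478, -0.0096, -62.9001, -35.1124], 'tool_pos': [0.6119, 0.0968, 0.1847], 'orientation': [179.9971, 0.0084, -98.095], 'force': [0.8668, -0.4808, 0.2046]}
```

View pics/w2.png

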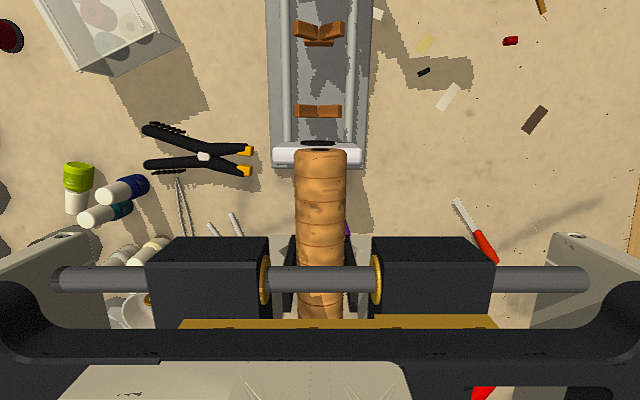

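Wrist view: the held grip points straight at the press. The headstock top is at (272..366, ~145), the near saddle at (318,111) and the far saddle at (320,32).

```bash
python3 - <<'E'
from h import *
s=load('w2');i=s['img'];hsv=cv2.cvtColor(i,cv2.COLOR_RGB2HSV);m=cv2.inRange(hsv,(3,110,60),(22,255,255));m[135:]=0;m[:,:250]=0;m[:,400:]=0
n,l,st,ce=cv2.connectedComponentsWithStats(m)
for k in range(1,n):
    if st[k,4]>30:
        x,y,w,h,A=st[k];print(st[k]); p=np.argwhere(l==k)[:,::-1]
        # top corner points left and right
        L=p[p[:,0]<=x+2].mean(0);R=p[p[:,0]>=x+w-3].mean(0)
        print(L,R,'z.050',np.round([onz(s,*L,.05),onz(s,*R,.05),onz(s,(L[0]+R[0])/2,(L[1]+R[1])/2,.05)],4).tolist())
g=cv2.inRange(hsv,(0,0,190),(180,40,255));g[:130]=0;g[175:]=0;g[:,:255]=0;g[:,390:]=0
for v in range(140,172,4):
    u=np.where(g[v])[0]
    if len(u): print(v,u.min(),u.max(),np.round([onz(s,u.min(),v,.088)[:2],onz(s,u.max(),v,.088)[:2]],4).tolist())
big=cv2.resize(i[:180,240:400],None,fx=4,fy=3.3,interpolation=2)
cv2.imwrite('pics/c2.png',big[:,:,::-1])
E
```

```text
[293  20  52  27 885]
[294.   27.5] [342.81081081  27.7027027 ] z.050 [[0.6138, -0.0604, 0.05], [0.5699, -0.054, 0.05], [0.5918, -0.0572, 0.05]]
[294 104  48  14 605]
[295.02631579 110.15789474] [339.97368421 110.84210526] z.050 [[0.6247, 0.0103, 0.05], [0.5811, 0.0171, 0.05], [0.6029, 0.0137, 0.05]]
140 286 286 [[0.6337, 0.0353], [0.6337, 0.0353]]
148 273 359 [[0.6463, 0.0405], [0.571, 0.0513]]
152 272 360 [[0.6478, 0.0439], [0.5704, 0.0549]]
156 273 359 [[0.6476, 0.0475], [0.5717, 0.0583]]
160 273 359 [[0.6482, 0.051], [0.572, 0.0618]]
```

View pics/c2.png

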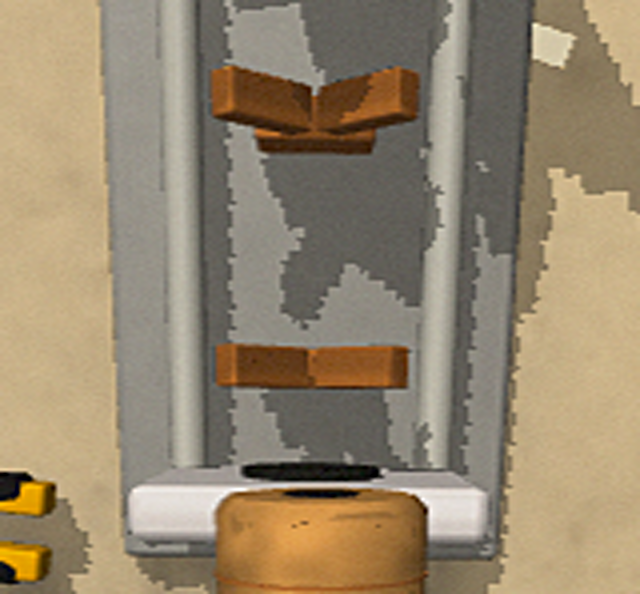

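```bash
python3 - <<'E'
from h import *
s=load('w2');p=onz(s,318.5,148.5,.2055)
o=np.array([.6119,.0968]);x=np.array([-.1409,-.990]);y=np.array([-.990,.1409])
print('end along,lat',(p[:2]-o)@x,(p[:2]-o)@y)
for v,ul,ur in((160,296,346),(230,296.5,347.5)):
  q=onz(s,(ul+ur)/2,v,.1937);print('axis lat',(q[:2]-o)@x,(q[:2]-o)@y)
E
```

```text
end along,lat 0.061782177973583464 -0.0012163467535309662
axis lat 0.05469604797381069 3.776560355873104e-05
axis lat 0.015396583284687678 0.0006534928166298037
```

Converted, 12 cm / 40 = 0.3, 11.3 cm / 40 = 0.2825, 0.3 degrees / 180 = 0.0017.

>>> send_rows(plan=[[[0.05,0,0,0,0,0.0017],[0.1125,0,0,0,0,0.0017],[0.175,-0.0025,0,0,0,0.0017],[0.2375,-0.0025,0,0,0,0.0017],[0.2825,-0.005,0,0,0,0.0017],[0.3,-0.005,0,0,0,0.0017],[0.3,-0.005,0,0,0,0.0017],[0.3,-0.005,0,0,0,0.0017]]])

```text
clock: 5.2
tool_pos: [0.5973, -0.0211, 0.1846]
orientation: [-180.0, 0.0, -98.3]
force: [-0.0, -0.2, -0.0]
opening: 0.0268
gripper_force: 30.0
```

Converted, 12.6 cm / 40 = 0.315, 12.3 cm / 40 = 0.3075.

>>> send_rows(plan=[[[0,0,0.05,0,0,0],[-0.0025,0,0.125,0,0,0],[-0.0025,0,0.2,0,0,0],[-0.0025,0,0.25,0,0,0],[-0.0025,0,0.2875,0,0,0],[-0.0025,0,0.3075,0,0,0],[-0.0025,0,0.315,0,0,0],[-0.0025,0,0.315,0,0,0]]])

```text
clock: 5.87
tool_pos: [0.5974, -0.0202, 0.0583]
orientation: [180.0, -0.0, -98.3]
force: [-0.1, -0.5, -0.4]
opening: 0.0274
gripper_force: 30.0
```

Converted, 0.6 cm / 40 = 0.015, 0.4 cm / 40 = 0.01.

>>> send_rows(plan=[[[0,0,0.005,0,0,0],[0,0,0.01,0,0,0],[0,0,0.015,0,0,0],[0,0,0.015,0,0,0]]])

```text
clock: 6.2
tool_pos: [0.5974, -0.021, 0.0528]
orientation: [-180.0, 0.0, -98.4]
force: [-0.3, -0.4, -0.8]
opening: 0.027
gripper_force: 30.0
```

```bash
python3 - <<'E'
from h import *
s=snap('wrist','w3');t=snap('top','t3')
cv2.imwrite('pics/c3.png',np.hstack([s['img'][:330,150:480],cv2.resize(t['img'][150:250,290:430],(462,330),interpolation=2)])[:,:,::-1])
E
```

```text
(no output)
```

View pics/c3.png

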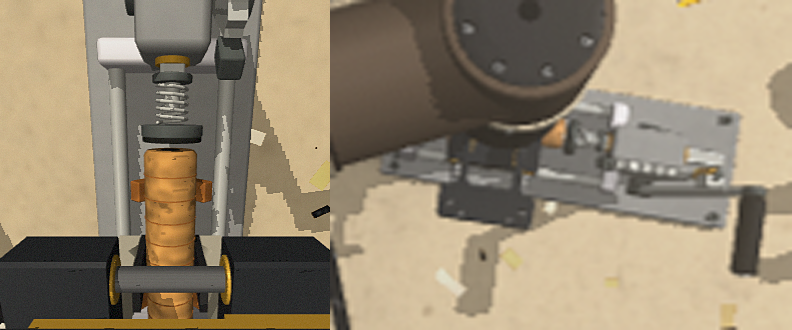

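The grip is centred between the arms of the far saddle (wrist crop x≈171), with a small gap to the pad at y≈143. I'll lower it gently and release.

Converted, 0.4 cm / 40 = 0.01, 0.2 cm / 40 = 0.005.

>>> send_rows(plan=[[[0,0,0.005,0,0,0],[0,0,0.01,0,0,0],[0,0,0.01,0,0,0],[0,0,0.01,0,0,0]]])

```text
clock: 6.63
tool_pos: [0.5976, -0.021, 0.0493]
orientation: [-180.0, 0.0, -98.4]
force: [-2.3, 0.6, 6.9]
opening: 0.0272
gripper_force: 30.0
```

>>> send_rows(plan=[[[0,0,0,0,0,0],[0,0,0,0,0,0],[0,0,0,0,0,0],[0,0,0,0,0,0]]], fingers=0.6)

```text
clock: 6.97
tool_pos: [0.5972, -0.021, 0.0484]
orientation: [180.0, -0.0, -98.4]
force: [0.4, -0.7, 0.2]
opening: 0.048
gripper_force: 0.0
```

Converted, -20 cm / 40 = -0.5, -18 cm / 40 = -0.45.

>>> send_rows(plan=[[[0,0,0,0,0,0],[0,0,-0.025,0,0,0],[0,0,-0.075,0,0,0],[0,0,-0.15,0,0,0],[0,0,-0.25,0,0,0],[0,0,-0.35,0,0,0],[0,0,-0.45,0,0,0],[0,0,-0.5,0,0,0]]])

```text
clock: 7.63
tool_pos: [0.5989, -0.0212, 0.2553]
orientation: [-179.6, 0.1, -98.3]
force: [0.6, -0.9, 1.0]
opening: 0.0528
gripper_force: 0.0
```

```bash
python3 - <<'E'
from h import *
s=snap('wrist','w4');print(np.round(ctrl.get_obs()['tool_pos'],4))
E
```

```text
[ 0.6001 -0.0212  0.2579]
```

View pics/w4.png

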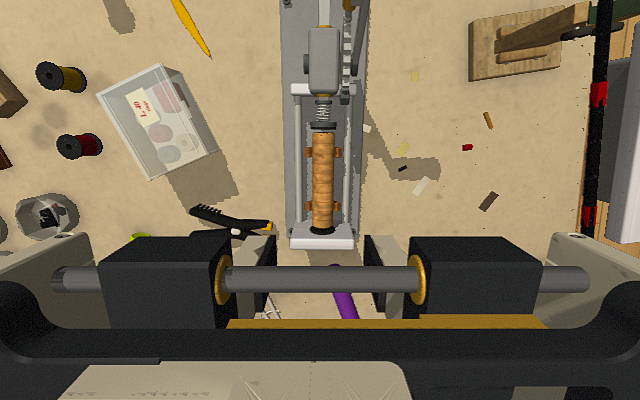

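The grip lies in both saddles, clear of the headstock and the pad. Next is the handle. The lamp shade (about [0.24, -0.25, 0.56]) may be near the forearm, so I'll go part way and check.

Converted, 10.6 cm / 40 = 0.265, 9 cm / 40 = 0.225, -56 degrees / 180 = -0.3111.

>>> send_rows(plan=[[[0.0375,0.0125,0,0,0,-0.0389],[0.075,0.025,0,0,0,-0.0778],[0.1125,0.04,0,0,0,-0.1167],[0.15,0.0575,0,0,0,-0.1556],[0.1875,0.075,0,0,0,-0.1944],[0.225,0.09,0,0,0,-0.2333],[0.265,0.1075,0,0,0,-0.2722],[0.265,0.1075,0,0,0,-0.3111]]], fingers=0.8)

```text
clock: 8.35
tool_pos: [0.5377, -0.1214, 0.2494]
orientation: [180.0, -0.0, -42.1]
force: [0.1, 0.0, -0.6]
opening: 0.07
gripper_force: 0.0
```

Converted, -34 degrees / 180 = -0.1889.

>>> send_rows(plan=[[[0,0,0,0,0,-0.0389],[0,0,0,0,0,-0.0778],[0,0,0,0,0,-0.1167],[0,0,0,0,0,-0.1556],[0,0,0,0,0,-0.1889],[0,0,0,0,0,-0.1889],[0,0,0,0,0,-0.1889]]])

```text
clock: 8.93
tool_pos: [0.5392, -0.1196, 0.249]
orientation: [-180.0, -0.0, -8.6]
force: [0.0, -0.3, -0.1]
opening: 0.0702
gripper_force: 0.0
```

```bash
python3 - <<'E'
from h import *
o=ctrl.get_obs();print({k:np.round(o[k],4).tolist() for k in('clock','joint_pos','tool_pos','orientation','force')})
a=snap('scene','s5')['img'];t=snap('top','t5')['img']
print(np.round(load('t5')['pose'],3)[:3,3])
cv2.imwrite('pics/c5.png',np.hstack([a[40:340,100:500],t[100:400,240:640]])[:,:,::-1])
E
```

```text
{'clock': 8.9333, 'joint_pos': [7.8096, 8.1647, -12.983, 0.001, -68.8329, 73.6312], 'tool_pos': [0.5392, -0.1196, 0.249], 'orientation': [-179.9954, -0.0189, -8.5588], 'force': [0.0284, -0.2745, -0.1056]}
[0.436 0.026 1.17 ]
```

View pics/c5.png

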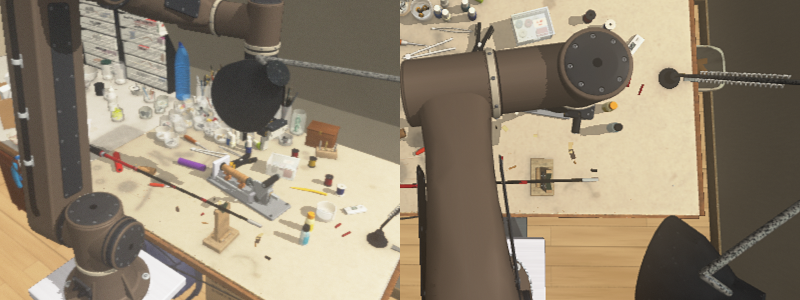

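The forearm stays on the +y side, well left of the lamp shade, so the way is clear. I'll measure the handle from dark-pixel masks in the top image and in the wrist view from here.

```bash
python3 - <<'E'
from h import *
def blob(s,roi,z,thr=75):
    x0,x1,y0,y1=roi;g=cv2.cvtColor(s['img'],cv2.COLOR_RGB2GRAY)[y0:y1,x0:x1]
    m=(g<thr).astype(np.uint8);n,l,st,ce=cv2.connectedComponentsWithStats(m)
    k=1+np.argmax(st[1:,4]);p=np.argwhere(l==k)[:,::-1].astype(np.float32)+[x0,y0]
    r=cv2.minAreaRect(p.astype(np.float32));w=[onz(s,*q,z)[:2] for q in cv2.boxPoints(r)]
    print(r,st[k,4],np.round(onz(s,*r[0],z),4),[(round(float(np.linalg.norm(d)),4),round(float(np.degrees(np.arctan2(d[1],d[0]))),1)) for d in(w[1]-w[0],w[2]-w[1])])
t=load('top0')
for thr in(60,75): blob(t,(404,430,200,240),.174,thr)
s=snap('wrist','w6');print(proj(s,(.495,-.219,.174)))
cv2.imwrite('pics/c6.png',s['img'][:,:,::-1])
E
```

```text
((416.2308349609375, 220.65386962890625), (6.821910381317139, 23.318531036376953), 7.125016689300537) 115 [ 0.4934 -0.2171  0.174 ] [(0.0616, -8.0), (0.018, -96.6)]
((416.58221435546875, 219.7191925048828), (7.58964729309082, 25.38606071472168), 6.009006023406982) 183 [ 0.4959 -0.218   0.174 ] [(0.067, -6.9), (0.02, -95.5)]
[438.08226246 242.67748247]
```

View pics/c6.png

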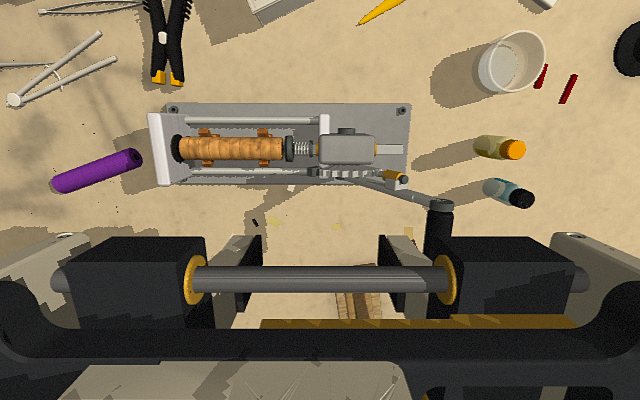

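The handle is seen at (438,225), agreeing with the projected (438,243), so its centre is about (.4945,-.2185,.172). I'll approach with the tool tilted 20° towards press -y.

Converted, 12.2 cm / 40 = 0.305, 11.5 cm / 40 = 0.2875, 20 degrees / 180 = 0.1111.

>>> send_rows(plan=[[[-0.0125,0.05,0,0.0167,0,0],[-0.025,0.1125,0,0.0333,0,0],[-0.0375,0.175,0.0125,0.0556,0,0],[-0.05,0.2375,0.025,0.0778,0,0],[-0.075,0.2875,0.05,0.1,0,0],[-0.075,0.305,0.0725,0.1111,0,0],[-0.075,0.305,0.0725,0.1111,0,0],[-0.075,0.305,0.0725,0.1111,0,0]]])

```text
clock: 9.75
tool_pos: [0.4913, -0.2372, 0.2186]
orientation: [-160.0, 0.1, -8.6]
force: [0.7, 0.1, 0.3]
opening: 0.0703
gripper_force: 0.0
```

```bash
cat >> h.py <<'E'
T=np.array([.597,-.0215,.058]);th=np.radians(81.6);Y=np.array([np.cos(th),np.sin(th),0]);X=np.array([Y[1],-Y[0],0]);Z=np.array([0,0,1.])
PIV=T-.073*X-.1385*Y;PIV[2]=.04
def st(pr=1):
    o=ctrl.get_obs();R=Ro.from_euler('xyz',o['orientation'],degrees=True);g=o['tool_pos']-.019*R.as_matrix()[:,2]
    d=g-PIV;ang=np.arctan2(d@Y,d[2])+.5
    if pr: print('t',o['clock'],'tcp',np.round(o['tool_pos'],4),'rpy',np.round(o['orientation'],1),'g press',np.round([d@X,d@Y,d[2],np.hypot(d@Y,d[2])],4),'lever',round(ang,3),'F xyz press',np.round([o['force']@X,o['force']@Y,o['force'][2]],1),'op',o['opening'],o['gripper_force'],np.round(o['joint_pos'],1))
    return o,R,g,ang
E
python3 - <<'E'
from h import *
o,R,g,a=st()
h=PIV+.15*(-np.sin(.5)*Y+np.cos(.5)*Z);print('handle',h,'shift tool cm',R.inv().apply(h-g)*100)
E
```

```text
t 9.75 tcp [ 0.4913 -0.2372  0.2186] rpy [-1.6e+02  1.0e-01 -8.6e+00] g press [ 0.     -0.0968  0.1965  0.219 ] lever 0.042 F xyz press [0.7 0.2 0.3] op 0.07027618407842491 0.0 [-20.1  14.4  -3.8 -20.1 -76.9 107. ]
handle [ 0.49404523 -0.21899252  0.17163738] shift tool cm [ 6.10212670e-03 -1.19353143e-01  6.94554813e+00]
```

Converted, 6.9 cm / 40 = 0.1725, 6.4 cm / 40 = 0.16.

>>> send_rows(plan=[[[0,-0.0025,0.0375,0,0,0],[0,-0.0025,0.0875,0,0,0],[0,-0.0025,0.1325,0,0,0],[0,-0.0025,0.16,0,0,0],[0,-0.0025,0.1725,0,0,0],[0,-0.0025,0.1725,0,0,0],[0,-0.0025,0.1725,0,0,0]]])

```text
clock: 10.33
tool_pos: [0.496, -0.2115, 0.1559]
orientation: [-160.0, -0.0, -8.3]
force: [0.3, -0.1, 0.7]
opening: 0.0702
gripper_force: 0.0
```

>>> send_rows(plan=[[[0,0,0,0,0,0],[0,0,0,0,0,0],[0,0,0,0,0,0],[0,0,0,0,0,0],[0,0,0,0,0,0],[0,0,0,0,0,0],[0,0,0,0,0,0],[0,0,0,0,0,0]]], fingers=0)

```text
clock: 11.0
tool_pos: [0.4954, -0.212, 0.155]
orientation: [-160.0, 0.0, -8.4]
force: [-0.7, -6.8, -0.6]
opening: 0.0226
gripper_force: 3.4
```

```bash
python3 - <<'E'
from h import *
o,R,g,a=st()
def row(d):  # rigid turn d rad about pivot
    Q=Ro.from_rotvec(-d*X); p=o['tool_pos']; s=R.inv().apply(PIV+Q.apply(p-PIV)-p)*100
    print(round(d,3),np.round(s,2),np.round(np.degrees(R.inv().apply(-d*X)),1))
for d in np.arange(.05,.76,.05): row(d)
E
```

```text
t 11.0 tcp [ 0.4954 -0.212   0.155 ] rpy [-160.     0.    -8.4] g press [ 0.0003 -0.0713  0.1329  0.1508] lever 0.008 F xyz press [ 0.3 -6.8 -0.6] op 0.022639715944953245 3.351798355579376 [-17.7  16.5  -9.5 -21.2 -68.8 107.9]
0.05 [ 0.   -0.65 -0.09] [-2.9 -0.   0. ]
0.1 [ 0.   -1.31 -0.15] [-5.7 -0.   0. ]
0.15 [ 0.   -1.97 -0.18] [-8.6 -0.   0. ]
0.2 [ 0.   -2.63 -0.17] [-11.5  -0.    0. ]
0.25 [ 0.   -3.29 -0.13] [-14.3  -0.    0. ]
0.3 [ 0.   -3.94 -0.06] [-17.2  -0.    0. ]
0.35 [ 0.   -4.6   0.05] [-20.1  -0.    0. ]
0.4 [ 0.   -5.24  0.19] [-22.9  -0.    0. ]
0.45 [ 0.   -5.88  0.36] [-25.8  -0.    0. ]
0.5 [ 0.   -6.51  0.56] [-28.6  -0.    0. ]
0.55 [ 0.   -7.12  0.79] [-31.5  -0.    0. ]
0.6 [ 0.   -7.73  1.06] [-34.4  -0.    0. ]
0.65 [ 0.   -8.32  1.35] [-37.2  -0.    0. ]
0.7 [ 0.   -8.9   1.67] [-40.1  -0.    0. ]
0.75 [ 0.   -9.45  2.02] [-43.  -0.   0.]
```

Converted, -0.65 cm / 40 = -0.0163, -0.33 cm / 40 = -0.0083, -2.86 degrees / 180 = -0.0159.

>>> send_rows(plan=[[[0,0,0,0,0,0],[0,-0.0083,-0.0013,-0.0079,0,0],[0,-0.0163,-0.0023,-0.0159,0,0],[0,-0.0163,-0.0023,-0.0159,0,0]]])

```text
clock: 11.33
tool_pos: [0.4963, -0.2064, 0.1582]
orientation: [-163.0, -0.0, -8.3]
force: [0.2, -6.2, -4.3]
opening: 0.0214
gripper_force: 30.0
```

Converted, -0.65 cm / 40 = -0.0163, -0.33 cm / 40 = -0.0083, -2.86 degrees / 180 = -0.0159.

>>> send_rows(plan=[[[0,-0.0083,-0.0013,-0.0079,0,0],[0,-0.0163,-0.0023,-0.0159,0,0],[0,-0.0163,-0.0023,-0.0159,0,0]]])

```text
clock: 11.58
tool_pos: [0.4972, -0.2008, 0.1609]
orientation: [-165.9, -0.0, -8.3]
force: [-0.7, -10.4, -6.0]
opening: 0.0211
gripper_force: 30.0
```

Converted, -0.65 cm / 40 = -0.0163, -0.33 cm / 40 = -0.0083, -2.86 degrees / 180 = -0.0159.

>>> send_rows(plan=[[[0,-0.0083,-0.0013,-0.0079,0,0],[0,-0.0163,-0.0023,-0.0159,0,0],[0,-0.0163,-0.0023,-0.0159,0,0]]])

```text
clock: 11.83
tool_pos: [0.4983, -0.1938, 0.1637]
orientation: [-168.6, -0.0, -8.3]
force: [0.6, -1.7, 2.1]
opening: 0.0213
gripper_force: 30.0
```

```bash
python3 - <<'E'
from h import *
st()
E
```

```text
t 11.8333 tcp [ 0.4983 -0.1938  0.1637] rpy [-168.6   -0.    -8.3] g press [ 0.0005 -0.0502  0.1423  0.1509] lever 0.161 F xyz press [ 0.9 -1.6  2.1] op 0.021293800743654584 30.00890761613846 [ -9.1  12.6 -14.8 -12.8 -63.2  96.6]
```

Click 1 is felt (push fell from 12 N to 2 N). I'll carry on in the same small steps.

Converted, -0.65 cm / 40 = -0.0163, -0.05 cm / 40 = -0.0013, -2.86 degrees / 180 = -0.0159.

>>> send_rows(plan=[[[0,-0.0083,-0.0013,-0.0079,0,0],[0,-0.0163,-0.0023,-0.0159,0,0],[0,-0.0163,-0.0023,-0.0159,0,0]]])

```text
clock: 12.08
tool_pos: [0.4991, -0.188, 0.1658]
orientation: [-171.5, -0.0, -8.3]
force: [1.1, -7.1, -1.1]
opening: 0.021
gripper_force: 30.0
```

Converted, -0.65 cm / 40 = -0.0163, -0.33 cm / 40 = -0.0083, -2.86 degrees / 180 = -0.0159.

>>> send_rows(plan=[[[0,-0.0083,-0.0013,-0.0079,0,0],[0,-0.0163,-0.0023,-0.0159,0,0],[0,-0.0163,-0.0023,-0.0159,0,0]]])

```text
clock: 12.33
tool_pos: [0.4999, -0.1825, 0.1675]
orientation: [-174.4, -0.0, -8.3]
force: [2.4, -8.3, -0.5]
opening: 0.0212
gripper_force: 30.0
```

Converted, -0.65 cm / 40 = -0.0163, -0.33 cm / 40 = -0.0083, -2.86 degrees / 180 = -0.0159.

>>> send_rows(plan=[[[0,-0.0083,-0.0013,-0.0079,0,0],[0,-0.0163,-0.0023,-0.0159,0,0],[0,-0.0163,-0.0023,-0.0159,0,0]]])

```text
clock: 12.58
tool_pos: [0.501, -0.1758, 0.1692]
orientation: [-177.2, -0.0, -8.3]
force: [1.8, -8.8, -1.6]
opening: 0.0213
gripper_force: 30.0
```

Converted, -0.65 cm / 40 = -0.0163, -0.33 cm / 40 = -0.0083, -2.86 degrees / 180 = -0.0159.

>>> send_rows(plan=[[[0,-0.0083,-0.0013,-0.0079,0,0],[0,-0.0163,-0.0023,-0.0159,0,0],[0,-0.0163,-0.0023,-0.0159,0,0]]])

```text
clock: 12.83
tool_pos: [0.5021, -0.169, 0.1705]
orientation: [180.0, -0.0, -8.3]
force: [1.7, -5.9, 0.4]
opening: 0.0216
gripper_force: 30.0
```

```bash
python3 - <<'E'
from h import *
st()
E
```

```text
t 12.8333 tcp [ 0.5021 -0.169   0.1705] rpy [180.   -0.   -8.3] g press [ 0.0006 -0.0212  0.1495  0.151 ] lever 0.359 F xyz press [ 2.5 -5.6  0.4] op 0.02156681351522246 30.01000553369522 [  2.6   9.5 -22.2   0.  -58.3  79. ]
```

Converted, -0.65 cm / 40 = -0.0163, -0.05 cm / 40 = -0.0013, -2.86 degrees / 180 = -0.0159.

>>> send_rows(plan=[[[0,-0.0083,-0.0013,-0.0079,0,0],[0,-0.0163,-0.0023,-0.0159,0,0],[0,-0.0163,-0.0023,-0.0159,0,0]]])

```text
clock: 13.08
tool_pos: [0.5029, -0.1633, 0.1713]
orientation: [177.1, 0.0, -8.3]
force: [3.8, -8.7, 0.0]
opening: 0.0211
gripper_force: 30.0
```

Converted, -0.65 cm / 40 = -0.0163, -0.33 cm / 40 = -0.0083, -2.86 degrees / 180 = -0.0159.

>>> send_rows(plan=[[[0,-0.0083,-0.0013,-0.0079,0,0],[0,-0.0163,-0.0023,-0.0159,0,0],[0,-0.0163,-0.0023,-0.0159,0,0]]])

```text
clock: 13.33
tool_pos: [0.5039, -0.1568, 0.1719]
orientation: [174.2, 0.0, -8.3]
force: [3.9, -9.6, -1.4]
opening: 0.0207
gripper_force: 30.0
```

Converted, -0.39 cm / 40 = -0.0098, -0.2 cm / 40 = -0.005, -1.72 degrees / 180 = -0.0096.

>>> send_rows(plan=[[[0,-0.005,-0.0008,-0.0048,0,0],[0,-0.0098,-0.0013,-0.0096,0,0],[0,-0.0098,-0.0013,-0.0096,0,0]]])

```text
clock: 13.58
tool_pos: [0.5046, -0.1527, 0.1721]
orientation: [172.6, 0.0, -8.3]
force: [3.3, -6.6, 1.1]
opening: 0.0212
gripper_force: 30.0
```

Converted, -0.39 cm / 40 = -0.0098, -0.2 cm / 40 = -0.005, -1.72 degrees / 180 = -0.0096.

>>> send_rows(plan=[[[0,-0.005,-0.0008,-0.0048,0,0],[0,-0.0098,-0.0013,-0.0096,0,0],[0,-0.0098,-0.0013,-0.0096,0,0]]])

```text
clock: 13.83
tool_pos: [0.5052, -0.1483, 0.1722]
orientation: [170.9, 0.0, -8.3]
force: [0.8, -0.2, 4.6]
opening: 0.0214
gripper_force: 30.0
```

```bash
python3 - <<'E'
from h import *
st()
E
```

```text
t 13.8333 tcp [ 0.5052 -0.1483  0.1722] rpy [170.9   0.   -8.3] g press [0.0007 0.0026 0.151  0.151 ] lever 0.518 F xyz press [ 0.8 -0.   4.6] op 0.02135913336432715 30.006658136844635 [ 11.4   8.9 -27.5  10.2 -57.1  64.4]
```

Click 3 is felt (drop to about 0 N). I'll slow down for the fourth.

Converted, -0.65 cm / 40 = -0.0163, -0.05 cm / 40 = -0.0013, -2.86 degrees / 180 = -0.0159.

>>> send_rows(plan=[[[0,-0.0083,-0.0013,-0.0079,0,0],[0,-0.0163,-0.0023,-0.0159,0,0],[0,-0.0163,-0.0023,-0.0159,0,0]]])

```text
clock: 14.08
tool_pos: [0.5061, -0.1423, 0.1721]
orientation: [167.9, 0.0, -8.3]
force: [4.3, -9.9, 3.5]
opening: 0.0211
gripper_force: 30.0
```

Converted, -0.65 cm / 40 = -0.0163, -0.33 cm / 40 = -0.0083, -2.86 degrees / 180 = -0.0159.

>>> send_rows(plan=[[[0,-0.0083,-0.0013,-0.0079,0,0],[0,-0.0163,-0.0023,-0.0159,0,0],[0,-0.0163,-0.0023,-0.0159,0,0]]])

```text
clock: 14.33
tool_pos: [0.507, -0.1363, 0.1717]
orientation: [165.0, 0.0, -8.3]
force: [6.9, -11.9, 3.0]
opening: 0.0214
gripper_force: 30.0
```

Converted, -0.39 cm / 40 = -0.0098, -0.2 cm / 40 = -0.005, -1.72 degrees / 180 = -0.0096.

>>> send_rows(plan=[[[0,-0.005,-0.0008,-0.0048,0,0],[0,-0.0098,-0.0013,-0.0096,0,0],[0,-0.0098,-0.0013,-0.0096,0,0]]])

```text
clock: 14.58
tool_pos: [0.5077, -0.1321, 0.1713]
orientation: [163.4, 0.0, -8.3]
force: [4.5, -7.7, 3.6]
opening: 0.021
gripper_force: 30.0
```

Converted, -0.39 cm / 40 = -0.0098, -0.2 cm / 40 = -0.005, -1.72 degrees / 180 = -0.0096.

>>> send_rows(plan=[[[0,-0.005,-0.0008,-0.0048,0,0],[0,-0.0098,-0.0013,-0.0096,0,0],[0,-0.0098,-0.0013,-0.0096,0,0],[0,-0.0098,-0.0013,-0.0096,0,0]]])

```text
clock: 14.92
tool_pos: [0.5084, -0.1276, 0.1706]
orientation: [161.8, 0.0, -8.3]
force: [2.0, -1.4, 4.0]
opening: 0.0213
gripper_force: 30.0
```

```bash
python3 - <<'E'
from h import *
st()
E
```

```text
t 14.9167 tcp [ 0.5084 -0.1276  0.1706] rpy [161.8   0.   -8.3] g press [0.0009 0.0265 0.1487 0.151 ] lever 0.676 F xyz press [ 2.2 -1.1  4. ] op 0.02126812657957411 30.00475287437439 [ 19.   10.1 -31.6  19.  -58.4  51.2]
```

Converted, -0.26 cm / 40 = -0.0065, -0.13 cm / 40 = -0.0033, -1.15 degrees / 180 = -0.0064.

>>> send_rows(plan=[[[0,-0.0033,-0.0005,-0.0033,0,0],[0,-0.0065,-0.001,-0.0064,0,0],[0,-0.0065,-0.001,-0.0064,0,0],[0,-0.0065,-0.001,-0.0064,0,0],[0,-0.0065,-0.001,-0.0064,0,0],[0,-0.0065,-0.001,-0.0064,0,0]]])

```text
clock: 15.42
tool_pos: [0.5088, -0.1252, 0.1702]
orientation: [160.6, -0.0, -8.4]
force: [3.5, -2.3, 5.2]
opening: 0.0212
gripper_force: 30.0
```

```bash
python3 - <<'E'
from h import *
st()
s=snap('wrist');hsv=cv2.cvtColor(s['img'],cv2.COLOR_RGB2HSV);m=cv2.inRange(hsv,(5,85,80),(22,255,255))
n,l,sta,ce=cv2.connectedComponentsWithStats(m);e=T
print('expect ends',[proj(s,T+k*Y).round() for k in(-.06,0,.06)])
for k in range(1,n):
    if sta[k,4]>500: print(sta[k],np.round(onz(s,*ce[k],.058),3))
E
```

```text
t 15.4167 tcp [ 0.5088 -0.1252  0.1702] rpy [160.6  -0.   -8.4] g press [0.0009 0.0293 0.1481 0.151 ] lever 0.695 F xyz press [ 3.7 -1.7  5.2] op 0.02118517141225493 30.0025936961174 [ 19.9  10.4 -32.   20.  -58.7  49.6]
expect ends [array([213., 125.]), array([130., 125.]), array([ 30., 126.])]
[ 555   26   85  230 7121] [ 0.484 -0.604  0.058]
[  10   91  198   66 8011] [ 0.6   -0.008  0.058]
[457 114  30  24 509] [ 0.546 -0.358  0.058]
[ 167  293  329   36 4017] [ 0.345 -0.169  0.058]
[492 293  44  36 503] [ 0.247 -0.456  0.058]
```

The grip sits in the throat, pushed against the headstock, with the lever at 0.695 rad: four clicks, well short of the fifth at 0.81. I'm handing it in.

```bash
python3 -c "
from plant import ctrl
print(ctrl.close_job())"
```

```text
the job is handed in; nothing more can be done
None
```

I handed the job in with the longer cork grip lying in the V saddles and released. The lever is held at about 0.70 rad, past the fourth crest (0.64) and short of the fifth (0.81), so the pad keeps pressing; clicks 1, 3 and 4 showed as clear force drops, while click 2 showed only a weak drop and is counted mainly by lever angle.

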